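# Run the gauge carriage up to its pinned stop

## Task

Set the length gauge on the bench: with a fingertip press down the pad in the middle of its carriage to free the brake, keep it pressed and push the carriage along the rail until it is up against the stop block that carries the upright pin, then let go so that the brake holds it there. Never drag the carriage with its brake on; do not pick up anything, and leave the other things on the bench standing where they are.

Things in the scene. Friction and masses are not known exactly. Their poses are not given: they have to be found in the camera images.
- gauge: The gauge's base: a flat aluminium rail 456 mm long, 68 mm wide, fixed to the bench, graduated along its -x edge. Origin: middle of its underside, on the bench; its own y runs along the rail, x across it, z up. It does not move when pushed. Its upper side (guide strips) is 19 mm above the bench.
- carriage (a joint): Position of the carriage along the rail (m): 0 with its centre at the rail's middle, growing towards the rail's own +y. With the pad up the brake holds it against roughly 12 N; with the pad down it slides with about 1 to 2 N. It stays where it is left.
- carriage_mid (a point): Centre of the carriage, on the rail's centre line, 32 mm above the bench; axes as the rail's. The carriage is a grey saddle 60 mm across the rail and 90 mm along it (94 mm over the rubber buffers on its two ends). At each end a shoulder 16 mm thick stands across it, tops 46 mm above the bench; between the shoulders is a 58 mm wide gap, open to both sides, with the pad in it.
- pad (a joint): How far the pad is pressed down (m): 0 up (brake on), 0.005 fully down (brake off). It is sprung and the brake eases as it goes down: free from about 3 mm (7.5 N), fully down at 5 mm (8.5 N), where it meets a solid stop; up to 25 N does no harm. It comes up by itself when let go.
- pad_top (a point): Centre of the pad's top. The pad is a flat black ribbed plate, 36 mm across the rail and 50 mm along it, in the middle of the carriage; its top is 41 mm above the bench when up (5 mm below the shoulders' tops) and 36 mm when fully down. It travels with the carriage.
- pin_stop_mid (a point): The stop to go to: a dark steel block clamped over the rail, 24 mm along the rail, 78 mm across, top 39 mm above the bench, with an upright pin 10 mm thick with a 16 mm ball on top, reaching 80 mm above the bench. The point is on the rail's centre line in the middle of the block, 32 mm above the bench; axes as the rail's. It may be at either end of the rail; it does not move. The carriage is against it when the two middle points are 59 mm apart.
- plain_stop_mid (a point): The other stop block, at the other end: the same block without a pin, flat on top. The point is in its middle, 32 mm above the bench.
- ring: Bystander, loose: empty grey ring mould, 91 mm across, 40 mm tall. Origin: centre of its underside.
- tape: Bystander, loose: roll of tape lying flat, 96 mm across, 25 mm tall. Origin: centre of its underside.
- pot: Bystander, loose: sample pot with snap lid, 46 mm across, 50 mm tall. Origin: centre of its underside.
- weight: Bystander, loose: brass check weight with a knob, 26 mm across, 41 mm tall. Origin: centre of its underside.
- rubber_stopper: Bystander, loose: rubber stopper, 36 mm across, 30 mm tall. Origin: centre of its underside.
- felt_marker: Bystander, loose: felt marker lying down, 18 x 132 x 19 mm. Origin: centre of its underside.
- bench_timer: Bystander, loose: small countdown timer, 62 x 66 x 19 mm. Origin: centre of its underside.

How it is judged (in metres and radians):
On the way, in this order (a step that is already met when the one before it is completed fails the run):
1. the pad is pressed down (value of joint pad above 0.003 m), for 0.1 s.
2. the carriage is against the stop with the pin, the pad still pressed (distance between carriage_mid and pin_stop_mid below 0.0615 m and value of joint pad above 0.002 m), for 0.1 s.
At the end, for the whole second after the job is handed in: The carriage rests against the stop with the pin (middle points under 61.5 mm apart, 59 mm when touching), at rest, and its pad is let up again (under 0.7 mm down) so that the brake holds (distance between carriage_mid and pin_stop_mid below 0.0615 m and value of joint pad below 0.0007 m and velocity of joint carriage between -0.005 and 0.005 m/s).
It fails at once if the carriage is dragged with its brake on (moving faster than 15 mm/s with the pad less than 1 mm down) (value of joint pad below 0.001 m and (velocity of joint carriage above 0.015 m/s or velocity of joint carriage below -0.015 m/s)).
It fails at once if one of the bystanders is picked up or pushed more than 15 mm (distance of any of ring, tape, pot, weight, rubber_stopper, felt_marker, bench_timer from where it was at the start of the episode above 0.015 m).
It also fails if it takes over 35 s, if anything falls off the work surface, if the arm or the gripper's body presses on something with over 40 N, if the wrist force passes 120 N, or if a joint passes its speed limit or range.

## Robot

A 6-joint arm with a two-finger parallel gripper is mounted at the origin on a cart in front of the work surface, level with it; the furniture and walls round the work are solid. World frame = base frame: x ahead of the robot, y to its left, z up, the work surface at z = 0. Lengths are in mm, angles in rad, forces in N, time in s.
With the tool pointing down it reaches from about 350 to 975 mm from the base axis. Payload 7.1 kg.
Tool frame: the origin (TCP) lies on the front face of the gripper's body, between the roots of the fingers; the fingertips stand 80 mm ahead of it and the grasp point (between the pads) lies 61 mm ahead of it (env.tips_ahead is the distance from the TCP to the fingertips, in mm); z points along the fingers, y is the direction in which the jaws open and shut (so a half turn about z gives the same grasp; the last joint's range is limited). The gripper opens to 88 mm and grips with 3 to 60 N. Pads are 20 mm wide; open, the fingers measure 115 mm over their backs; the gripper's body (75 mm by 178 mm) begins 61 mm behind the grasp point.
Start: joints at [-1.205, 0.423, 1.63, -0, 1.089, -0.019], TCP at [234.625, -579.273, 302.675] pointing down, gripper open.
Joint ranges: [-3, 3], [-0.9, 2.11], [0.09, 2.58], [-1.31, 4.45], [0.11, 2.69], [-2.54, 2.54]. Speed limits (rad/s): [2.39, 2.39, 3.01, 3.14, 3.14, 3.14].

## Interface

Orientations are given as a unit quaternion [x, y, z, w].
In Python, from station import env, set_gripper, viewer, workorder gives the robot as it stands. Calls block until the motion is done:
- env.reach(position, orientation): joint-space move of the TCP to a pose.
- env.move_l(position, rot=None, rate=150, f_stop=None): straight line of the TCP; rot=None keeps the orientation; rate is the mean speed in mm/s. With f_stop (N) it stops when the force on the tool has changed by that much, and returns True; else False.
- env.move_joints(angles): joint-space move.
- set_gripper(opening): finger opening in mm; the grip force is fixed at half the most; returns when the fingers have stopped.
- env.hold(seconds).
- env.ik(position, orientation): joint angles nearest the present ones, or None.
- env.read_state(): the state.
- viewer.camera(name): name is "scene" or "top" or "wrist"; returns the picture (420x560x3 uint8, blue, green, red); there is no depth.
- viewer.camera_params(name): a dict with "fx", "fy", "cx", "cy" (pixels), "pose" (4x4, takes a point from camera to world coordinates); the wrist camera has in their place "tool_from_camera" (4x4, takes a point from camera to tool coordinates, whose origin is the TCP and whose axes are the flange's). Camera axes: x right, y up, looking along -z (the intrinsics and any distortion apply to the point x, -y, -z); pixel columns grow to the right and rows downward; lengths in mm; the calibration is good to about 2 mm. A picture is of the moment at which its call begins: read the wrist's pose just before it. camera_params takes no time and is no camera call.
A pose or a line that the arm cannot do raises env.IKError and nothing moves.
- workorder.sign_off(): hands the job in, once; it reports no verdict.
The state is a dict: "time_s": time; "qpos": joint angles; "dq": joint speeds; "tau": joint torques, N m; "tool_pos": TCP position; "orientation": TCP orientation; "force": force on the tool from outside, world axes, zero at the start; "wrist_torque": the same for the moment, N m; "width": finger opening in mm.
Only numpy, scipy, OpenCV 4.12 (cv2) and the standard library are available. Lean on these libraries where they do the work, as an engineer would, in place of code of your own. Each camera call takes 0.05 s, during which the arm holds its last target.

## Working session

There is one attempt and no reset: what is moved stays moved. The work goes in short steps, each a Python script; the robot and the scene stay as the last script left them, time stands still between calls to the robot, and variables do not carry over. Pictures are saved under pics/ and viewed, and the job is handed in when it is done.

```bash
ls; mkdir -p pics; python3 - <<'E'
from station import env,set_gripper,viewer,workorder
import cv2
for n in("scene","top"):
    cv2.imwrite(f"pics/{n}0.png",viewer.camera(n))
    p=viewer.camera_params(n);print(n,{k:(v if k!="pose" else __import__("numpy").round(v,3).tolist()) for k,v in p.items()})
print(env.read_state())
E
```

```text
pics
scene {'fx': 433.89897044990374, 'fy': 433.89897044990374, 'cx': 281.32827434225567, 'cy': 215.22545268995506, 'pose': [[-0.582, 0.53, -0.616, 28.217], [-0.813, -0.365, 0.454, 465.004], [0.015, 0.765, 0.644, 583.803], [0.0, 0.0, 0.0, 1.0]]}
top {'fx': 450.06220083914855, 'fy': 450.06220083914855, 'cx': 277.0756675150014, 'cy': 205.2529678437601, 'pose': [[-0.018, 0.983, -0.182, 355.567], [-0.999, -0.013, 0.029, 102.922], [0.026, 0.182, 0.983, 907.014], [0.0, 0.0, 0.0, 1.0]]}
{'time_s': 0.1, 'qpos': array([-1.20499725e+00,  4.23766086e-01,  1.63061659e+00,  6.65480687e-07,
        1.08862557e+00, -1.90160460e-02]), 'dq': array([ 0.00037   , -0.00128183, -0.00156284,  0.00078264, -0.00187423,
       -0.00024036]), 'tau': array([ 6.28828548e-04, -5.45609629e+01, -2.74325734e+01,  6.45099347e-02,
        1.87724578e-02, -3.65429867e-05]), 'tool_pos': array([ 234.48778238, -578.90985804,  301.97713919]), 'orientation': array([ 9.81546484e-01,  1.91222383e-01, -1.21821169e-04, -6.97231668e-04]), 'force': array([ 0.33728259, -0.10617401,  1.05143298]), 'wrist_torque': array([ 0.03674827,  0.01324548, -0.03512764]), 'width': 87.76410205353109}
```

View pics/top0.png

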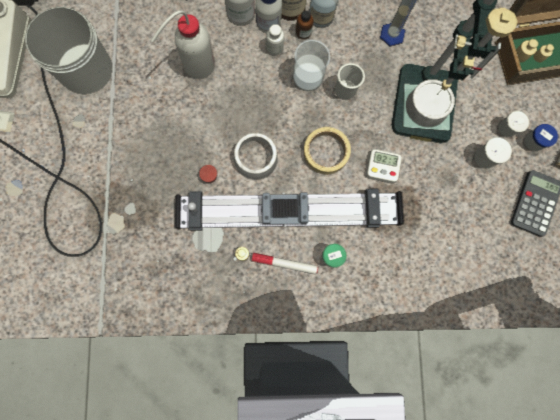

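View pics/scene0.png

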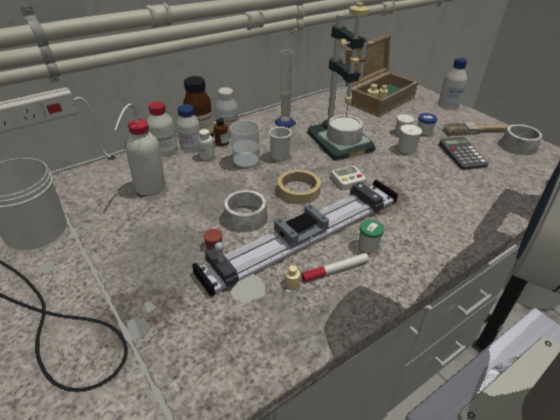

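```bash
python3 - <<'E'
import cv2
t=cv2.imread("pics/top0.png");s=cv2.imread("pics/scene0.png")
cv2.imwrite("pics/t1.png",cv2.resize(t[180:240,165:295],None,fx=6,fy=6,interpolation=cv2.INTER_CUBIC))
cv2.imwrite("pics/t2.png",cv2.resize(t[180:240,290:420],None,fx=6,fy=6,interpolation=cv2.INTER_CUBIC))
cv2.imwrite("pics/s1.png",cv2.resize(s[175:295,190:410],None,fx=3.6,fy=3.6,interpolation=cv2.INTER_CUBIC))
E
```

```text
(no output)
```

View pics/t1.png

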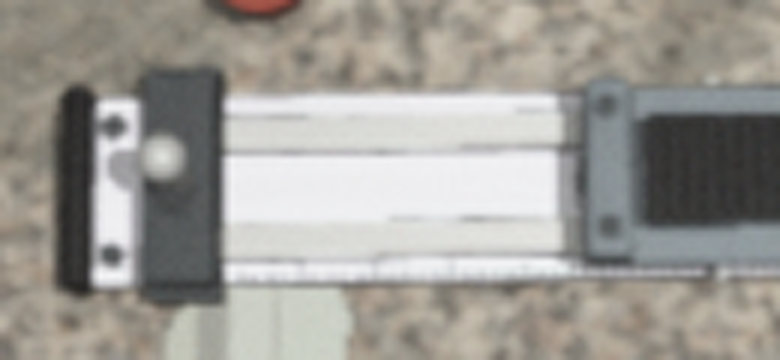

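View pics/t2.png

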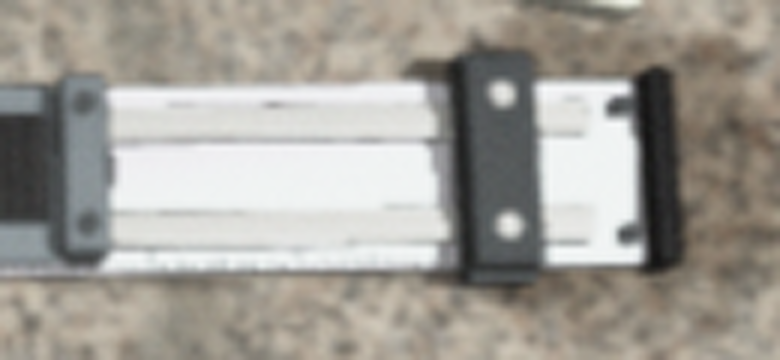

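View pics/s1.png

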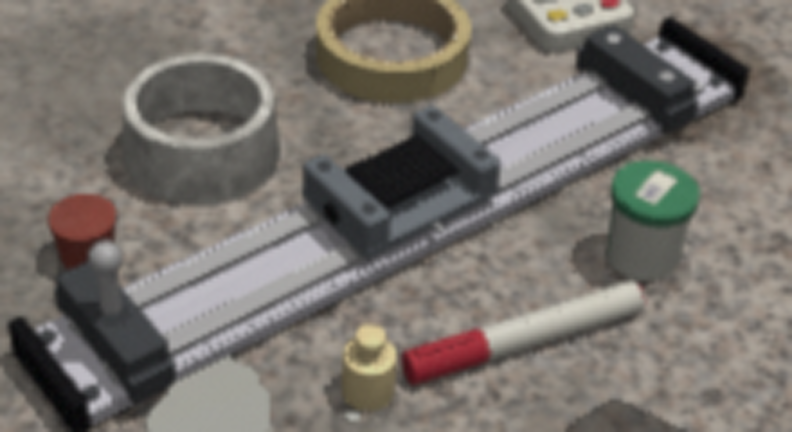

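```bash
cat > h.py <<'E'
import numpy as np
from station import env,set_gripper,viewer,workorder
def px2w(cam,u,v,z):
    p=viewer.camera_params(cam);P=np.array(p["pose"])
    d=P[:3,:3]@np.array([(u-p["cx"])/p["fx"],-(v-p["cy"])/p["fy"],-1]);o=P[:3,3]
    return o+d*(z-o[2])/d[2]
E
python3 - <<'E'
from h import *
t1=lambda x,y:((x+.5)/6-.5+165,(y+.5)/6-.5+180)
t2=lambda x,y:((x+.5)/6-.5+290,(y+.5)/6-.5+180)
s1=lambda x,y:((x+.5)/3.6-.5+190,(y+.5)/3.6-.5+175)
def r(n,c,uv,z):print(n,px2w(c,*uv,z).round(1))
r("shL tl","top",t1(588,82),46);r("shL bl","top",t1(588,258),46)
r("shR tr","top",t2(104,76),46);r("shR br","top",t2(106,252),46)
r("padL","top",t1(641,170),41);r("padR","top",t2(50,167),41)
r("pin blk tl","top",t1(145,72),39);r("tr","top",t1(220,70),39);r("br","top",t1(222,286),39);r("bl","top",t1(145,286),39)
r("pl tl","top",t2(458,58),39);r("pl br","top",t2(540,266),39)
r("ball","top",t1(162,157),72)
r("endL","top",t1(77,190),19);r("endR","top",t2(660,168),19)
r("S shL outer-left","scene",s1(306,160),46);r("S shL near","scene",s1(372,228),46)
r("S shR far","scene",s1(430,110),46);r("S shR near","scene",s1(497,160),46)
r("S pad c","scene",s1(401,170),41)
r("S ball","scene",s1(105,255),72)
r("S pot","scene",s1(655,190),50);r("pot top","top",(334,255),50);r("ring","top",(255,155),40);r("tape","top",(327,150),25)
r("marker L","top",(251,258),18);r("weight","top",(241,253),41)
E
```

```text
shL tl [538.9 105.5  46. ]
shL bl [481.  106.2  46. ]
shR tr [539.9  18.6  46. ]
shR br [481.8  19.7  46. ]
padL [510.5  88.6  41. ]
padR [510.8  36.7  41. ]
pin blk tl [545.5 250.3  39. ]
tr [545.9 225.9  39. ]
br [474.6 224.3  39. ]
bl [475. 249.  39.]
pl tl [546.  -99.7  39. ]
pl br [ 476.2 -122.8   39. ]
ball [511.  238.9  72. ]
endL [510.1 275.4  19. ]
endR [ 511.7 -170.7   19. ]
S shL outer-left [540.9 103.1  46. ]
S shL near [478.9 105.9  46. ]
S shR far [536.8  22.6  46. ]
S shR near [483.4  19.7  46. ]
S pad c [510.4  62.9  41. ]
S ball [513.5 237.3  72. ]
S pot [415.3 -28.9  50. ]
pot top [416.2 -29.1  50. ]
ring [618.5 119.7  40. ]
tape [632.2 -27.3  25. ]
marker L [415.2 129.8  18. ]
weight [423.5 148.2  41. ]
```

```bash
python3 - <<'E'
from h import *
import cv2
q=[1,0,0,0]
print(env.ik([510.5,64,180],q),env.ik([510.5,185,117],q),env.tips_ahead)
set_gripper(0)
env.reach([510.5,64,180],q)
env.hold(0.3)
s=env.read_state();print(s["time_s"],s["tool_pos"],s["orientation"].round(4),s["force"],s["width"])
for n in("scene","top","wrist"):cv2.imwrite(f"pics/{n}1.png",viewer.camera(n))
E
```

```text
[ 1.01585125e-01  4.48718109e-01  1.95202462e+00 -4.44089210e-16
  7.40849922e-01  1.67238145e+00] [ 3.25752045e-01  5.89235669e-01  1.90658077e+00 -4.44089210e-16
  6.45776210e-01  1.89654837e+00] 80.0
4.2583 [510.57981426  63.70801928 180.02639996] [ 1.e+00 -2.e-04  0.e+00  0.e+00] [-0.02934646 -0.21066444  0.31145838] 0.3755958704868935
```

```bash
python3 - <<'E'
import cv2,numpy as np
a=cv2.resize(cv2.imread("pics/scene1.png")[130:330,180:420],None,fx=2.2,fy=2.2,interpolation=cv2.INTER_CUBIC)
b=cv2.resize(cv2.imread("pics/wrist1.png"),(264*1,198))
cv2.imwrite("pics/c1.png",a)
E
```

```text
(no output)
```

View pics/c1.png

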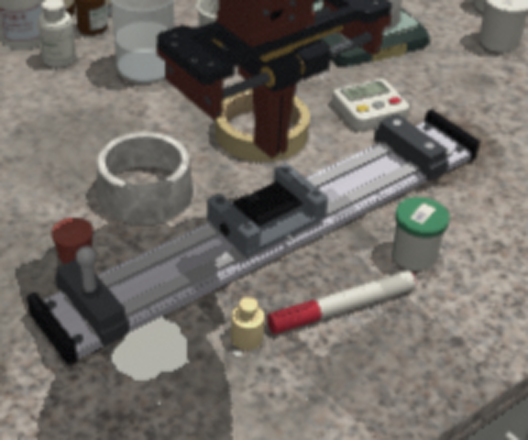

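View pics/wrist1.png

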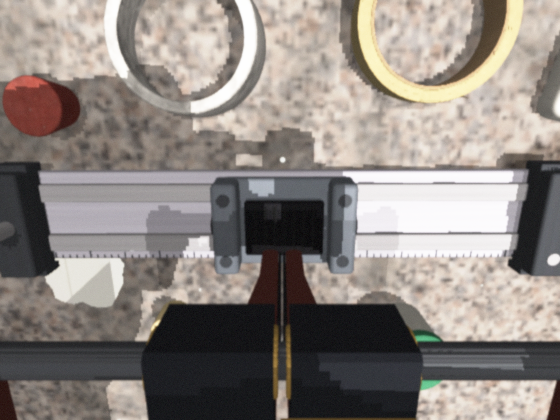

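The wrist view shows the closed tips at column 283. The pad centre is at column 285, between the shoulders, so the tips are lined up. Next I'll descend and press.

```bash
python3 - <<'E'
from h import *
env.move_l([510.5,64,128],rate=80)
f0=env.read_state()["force"];print("free",f0)
hit=env.move_l([510.5,64,114.5],rate=8,f_stop=12)
env.hold(0.15)
s=env.read_state();print(hit,s["time_s"],s["tool_pos"],s["force"]-f0)
E
```

```text
free [0.88904683 0.96787668 0.476968  ]
True 6.7333 [510.52975204  63.99806104 116.41338368] [-2.44353689 -0.84672548  6.52982407]
```

```bash
python3 - <<'E'
from h import *
for z in (116.0,115.5):
    env.move_l([510.5,64,z],rate=10); env.hold(0.1)
    F=[]
    for _ in range(5):
        env.hold(0.02);s=env.read_state();F.append(s["force"])
    print(z,s["time_s"],s["tool_pos"].round(2),np.mean(F,0).round(2),np.std(F,0).round(2))
    if np.mean(F,0)[2]>13:break
E
```

```text
116.0 7.1667 [510.58  64.01 116.43] [-2.11 -0.32  6.68] [0.39 0.26 0.34]
115.5 7.6 [510.61  64.03 116.27] [-2.84 -0.06 11.29] [0.62 0.42 0.27]
```

```bash
python3 - <<'E'
from h import *
import cv2
env.move_l([510.5,64,115.3],rate=10)
hit=None
for y in (84,104,134,164):
    env.move_l([510.5,y,115.3],rate=25)
    s=env.read_state();print(y,round(s["time_s"],2),s["tool_pos"].round(2),s["force"].round(2))
    if not 6<s["force"][2]<22 or abs(s["force"][1])>12: break
for n in("scene","top","wrist"):cv2.imwrite(f"pics/{n}2.png",viewer.camera(n))
E
```

```text
84 8.8 [510.58  84.19 116.2 ] [-3.8   2.2  14.36]
104 9.75 [510.53 104.21 116.2 ] [-2.74  1.29 13.09]
134 11.1 [510.45 134.15 116.2 ] [-3.47 -0.22 13.32]
164 12.45 [510.4  164.17 116.19] [-4.24 -0.17 13.1 ]
```

View pics/wrist2.png

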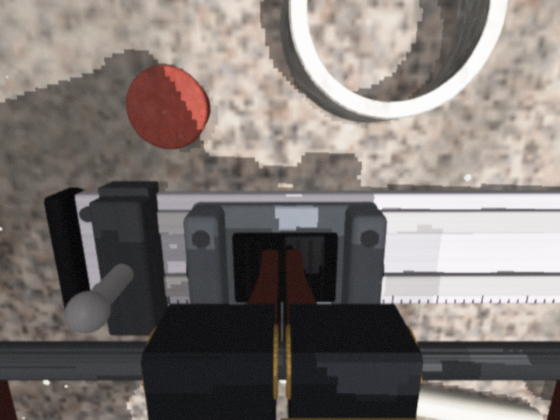

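```bash
python3 - <<'E'
from h import *
import cv2
hit=env.move_l([510.5,188,115.3],rate=15,f_stop=7)
s=env.read_state();print(hit,round(s["time_s"],2),s["tool_pos"].round(2),s["force"].round(2))
env.hold(0.3)
s=env.read_state();print(round(s["time_s"],2),s["tool_pos"].round(2),s["force"].round(2))
for n in("scene","top","wrist"):cv2.imwrite(f"pics/{n}3.png",viewer.camera(n))
t=cv2.imread("pics/top3.png");s=cv2.imread("pics/scene3.png")
cv2.imwrite("pics/t3.png",np.hstack([cv2.resize(t[180:240,165:295],None,fx=3,fy=3,interpolation=cv2.INTER_CUBIC),cv2.resize(s[210:300,190:357],None,fx=2,fy=2,interpolation=cv2.INTER_CUBIC)]))
E
```

```text
True 13.77 [510.33 182.47 116.37] [-0.91 -3.56  7.43]
14.07 [510.31 182.41 116.44] [-0.67 -2.51  7.48]
```

View pics/wrist3.png

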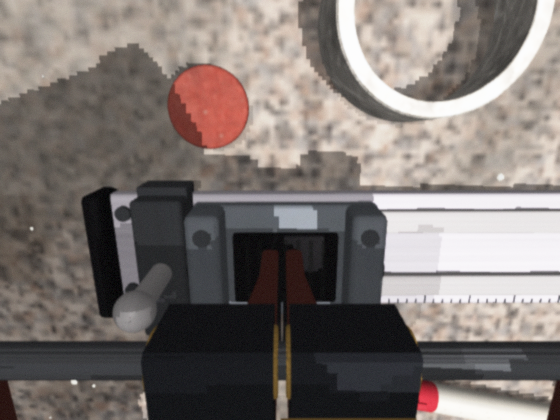

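View pics/t3.png

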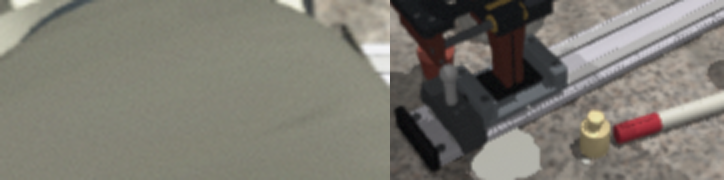

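The carriage now looks up against the block. I'll re-press and nudge towards the stop to see whether it moves any further.

```bash
python3 - <<'E'
from h import *
import cv2
env.move_l([510.4,182.4,115.3],rate=10)
for y in (183.5,184.5,185.5,186.5):
    env.move_l([510.4,y,115.3],rate=10);env.hold(0.1)
    s=env.read_state();print(y,round(s["time_s"],2),s["tool_pos"].round(2),s["force"].round(2))
    if abs(s["force"][1])>12: break
env.hold(0.2)
cv2.imwrite("pics/wrist4.png",viewer.camera("wrist"))
w=[cv2.imread(f"pics/wrist{i}.png")[170:320,70:400] for i in(3,4)]
cv2.imwrite("pics/w34.png",cv2.resize(np.vstack(w),None,fx=1.9,fy=1.9,interpolation=cv2.INTER_CUBIC))
E
```

```text
183.5 14.82 [510.45 182.75 116.2 ] [-2.35 -6.91 13.78]
184.5 15.18 [510.44 183.41 116.19] [-2.3  -8.23 14.23]
185.5 15.53 [510.46 184.3  116.18] [-2.01 -9.42 13.73]
186.5 15.88 [510.54 185.3  116.22] [-2.15 -9.53 13.99]
```

View pics/w34.png

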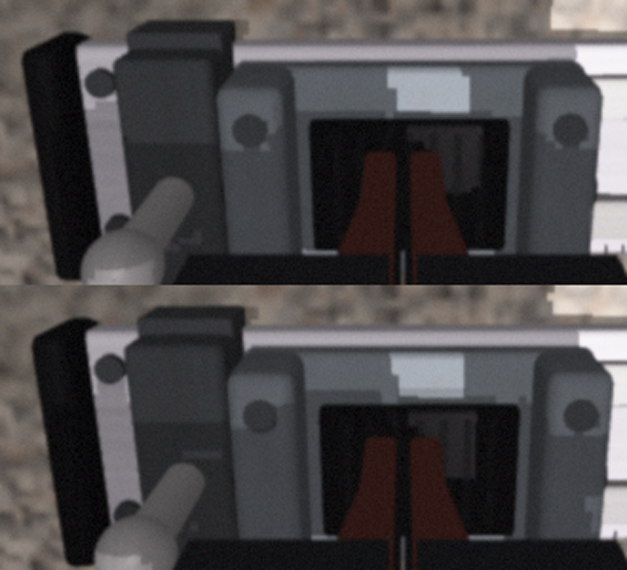

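The tip slid 3 mm over the pad. In the wrist view the carriage and block shifted together by the same 11 px, so the carriage is against the stop. Next I'll lift straight up.

```bash
python3 - <<'E'
from h import *
import cv2
env.move_l([510.5,186,128],rate=25)
env.move_l([510.5,186,180],rate=80)
s=env.read_state();print(round(s["time_s"],2),s["tool_pos"].round(2),s["force"].round(2))
cv2.imwrite("pics/wrist5.png",viewer.camera("wrist"))
env.move_l([430,40,230],rate=150);env.hold(.1)
for n in("scene","top"):cv2.imwrite(f"pics/{n}5.png",viewer.camera(n))
s=cv2.imread("pics/scene5.png")
cv2.imwrite("pics/s5.png",cv2.resize(s[150:300,180:420],None,fx=3,fy=3,interpolation=cv2.INTER_CUBIC))
print(env.read_state()["time_s"])
E
```

```text
17.58 [510.33 185.95 179.99] [-0.4  -0.5  -0.16]
19.1417
```

View pics/s5.png

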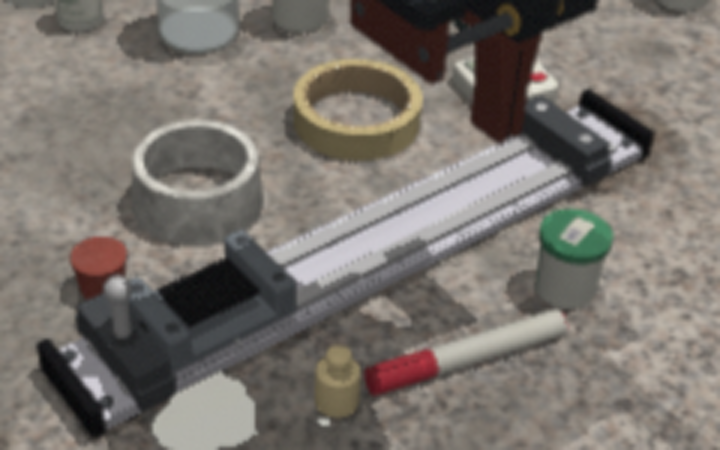

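View pics/wrist5.png

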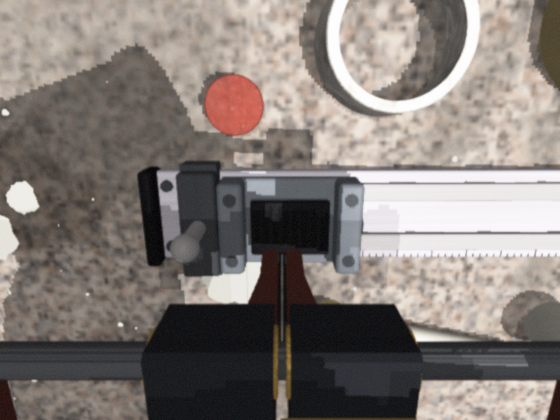

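View pics/top5.png

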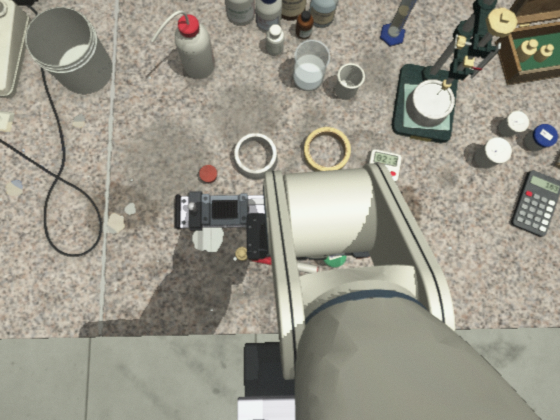

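```bash
python3 - <<'E'
import cv2
t=cv2.imread("pics/top5.png")
cv2.imwrite("pics/t5.png",cv2.resize(t[180:240,165:265],None,fx=8,fy=8,interpolation=cv2.INTER_CUBIC))
E
```

```text
(no output)
```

View pics/t5.png

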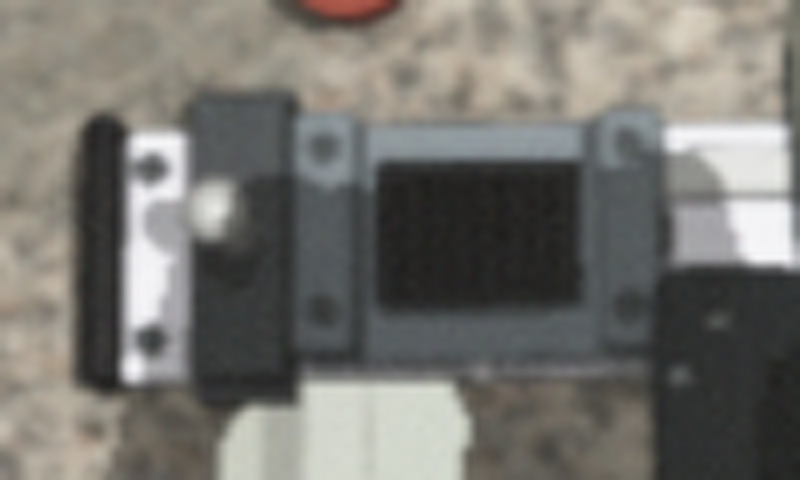

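```bash
python3 - <<'E'
from h import *
t=lambda x,y:((x+.5)/8-.5+165,(y+.5)/8-.5+180)
c=(px2w("top",*t(295,235),46)+px2w("top",*t(660,230),46))/2; b=(px2w("top",*t(190,250),39)+px2w("top",*t(297,250),39))/2
print(c,b,b[1]-c[1])
workorder.sign_off()
E
```

```text
[509.40019375 179.99430786  46.        ] [507.07438712 237.49011309  39.        ] 57.49580523058188
the job is handed in; nothing more can be done
```

The carriage is up against the pin stop with the pad released, and I've handed the job in; sign-off reported no verdict.

I pressed the pad with closed fingertips until it met its solid stop, at about 11–14 N. Keeping it pressed, I pushed the carriage about 118 mm towards +y, then lifted straight off. The clock read about 19 s at the last check, against the 35 s limit.

**Against the stop:**
- Pushing a further 3 mm with the pad down only slid the tip over the pad (side force levelled off at about 9.5 N). The carriage and block shifted together in the wrist picture.
- The final top picture gives 57.5 mm between middle points. That is 1.5 mm less than the 59 mm for contact, within the calibration error of about 2 mm.
- The tool ended its push about 2.5 mm further along than I first estimated. I didn't find the cause.

**Pad and brake:** the force on the tool returned to about zero after lifting, and the carriage stayed where it was. I judged the pad to be up from this and did not measure its height.

**Bystanders:** in the last pictures the ring, tape, stopper and weight stand where they were. The marker, pot and timer are partly hidden by the arm in the top view. In the side view the pot and marker look unmoved, and the part of the timer that shows looks in place. I did not measure any of their positions.

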